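# Change over the coffee canisters: plug one, move the cover, open the other

## Robot

A 6-joint arm with a two-finger parallel gripper is mounted at the origin on the work surface. World frame = base frame: x ahead of the robot, y to its left, z up, the work surface at z = 0. Lengths are in m, angles in rad, forces in N, time in s.
With the tool pointing down it reaches from about 0.425 to 0.95 m from the base axis. Payload 14.7 kg.
Tool frame: the origin (TCP) lies between the finger pads; the fingertips stand 17 mm ahead of it and the grasp point (between the pads) lies 2 mm behind it; z points along the fingers, y is the line along which they close (so a half turn about z gives the same grasp; the last joint's range is limited). The gripper opens to 85 mm and grips with 20 to 120 N. Pads are 22 mm wide; open, the fingers measure 114 mm over their backs; the gripper's body (76 mm by 85 mm) begins 54 mm behind the grasp point. The pads swing forward as they close: fully open they stand 13 mm farther back than shut.
Start: joints at [1.282, 0.48, 1.596, -0, 1.065, -0.047], TCP at [0.156, 0.631, 0.248] pointing down, gripper open.
Joint ranges: [-2.75, 2.75], [-0.82, 2.05], [0.23, 2.67], [-1.56, 4.7], [0.09, 2.69], [-2.92, 2.92]. Speed limits (rad/s): [1.89, 1.89, 2.39, 3.01, 3.01, 3.01].

## Interface

Orientations are given as a unit quaternion [w, x, y, z].
In Python, from rig import ctrl gives the robot as it stands.
- The arm moves only by the tool arm_command, never from a script. Its argument "plan" is a list that holds one entry, the list of rows, each a list of 5 numbers: the shift along the tool's x, y, z in mm, then the turn about the tool's z in degrees, then the finger opening in mm, from 0 to 85.4. In form: [[[dx, dy, dz, roll, fingers], ...]]. A call has 1 to 5 rows; each row shifts and turns the commanded pose from where the row before left it, along the tool's axes as they then stand; what a row does not reach is not made up. A row lasts 1/8 s, in which the tool goes at most 62.5 mm and 10.7 degrees, less where a joint would pass 70% of its speed; a pose out of reach is approached as far as the arm can. A call with a gripper value outside its range is refused whole. The fingers move at their own pace and stop on an object; the grip force is fixed at half the most. Time passes only in rows, so rows that do not move let the fingers close. It gives the time, the measured TCP pose, the force, the opening and the grip force at its end, in the units of the state.
- ctrl.get_state(): the state, without advancing time (a new reading comes with each control period).
- ctrl.get_image(name): name is "side" or "top" or "wrist"; returns the picture (480x640x3 uint8, red, green, blue); there is no depth.
- ctrl.get_calibration(name): a dict with "mtx" (3x3 intrinsics, pixels), "origin" and "attitude" of the camera in the world. Camera axes: x right, y down, z forward; pixel columns grow to the right and rows downward; lengths in m; the calibration is good to about 2 mm. A picture is of the moment at which its call begins: read the wrist's pose just before it. get_calibration takes no time and is no camera call; for the wrist camera it gives the pose at the moment of the call.
- ctrl.job_done(): hands the job in; it is judged then, once.
The state is a dict: "time": time; "joint_positions": joint angles; "joint_velocities": joint speeds; "joint_torque": joint torques, N m; "ee_pos": TCP position; "ee_rot": TCP orientation; "contact_force": force on the tool from outside, world axes, zero at the start; "torque": the same for the moment, N m; "finger_gap": finger opening in m; "grip_force": force on a finger pad.
Only numpy, scipy, OpenCV 4.12 (cv2) and the standard library are available. Lean on these libraries where they do the work, as an engineer would, in place of code of your own. Each camera call takes 0.05 s, during which the arm holds its last target. There are 200 camera calls.

## Task

We are changing over from the tall coffee canister to the short one. In this order: press the tall canister's raised plug fully home until it clicks, lift the loose cover off the short canister and set it squarely and fully down on the tall one, and last pull the short canister's plug up to its open stop. Leave the mug, the bowl and the jar standing where they are.

Things in the scene. Friction and masses are not known exactly. Their poses are not given: they have to be found in the camera images.
- tall_canister: tall canister: plain brushed-steel cylinder 100 mm across, wall 4 mm, 155 mm tall, upright, stuck fast to the worktop by a flat black rubber foot 112 mm across, 8 mm high. Origin: centre of its underside; z up, x along its plug's tab. The canisters stand one left, one right, centres 240 mm or more apart; which is where varies
- short_canister: short canister: as the tall one, same diameter and foot, fixed in the same way, but 105 mm tall. At the start the loose cover sits on it and hides its plug, which is home
- tall_rim (a point): centre of the tall canister's mouth at rim height, 155 mm above the worktop; fixed, axes as the canister's
- short_rim (a point): centre of the short canister's mouth at rim height, 105 mm above the worktop; fixed, axes as the canister's
- tall_plug (a joint): how far the tall canister's plug is pressed in, m: 0 = open stop (its flat white top, 88 mm across, 18 mm above the rim), 0.018 = home (top level with the rim). It slides straight up and down, cannot come out or turn. A detent holds it at both ends: a push of about 10 N or a pull of about 13 N takes it past mid-travel (9 mm), then it snaps to the other end. Starts near 0
- short_plug (a joint): how far the short canister's identical plug is pulled up, m: 0 = home (top level with the rim), 0.018 = open stop (top 18 mm above the rim). Same detent and forces as the tall one's. Starts near 0
- tall_tab (a point): centre of the upper face of the grip tab of the tall canister's plug; moves with the plug. The tab is a grey upright bar 56 mm long (along the canister's x), 14 mm thick (along y) and 30 mm tall, in the middle of the plug's flat white top; this point lies 30 mm above that top
- short_tab (a point): the same point on the identical tab of the short canister's plug; under the cover until that is lifted off
- cover: loose aluminium cover, about 0.2 kg: a deep round cap 116 mm across at the foot, 58 mm high, with a knob on top. Origin: centre of its open underside; z up. Its skirt, 106 mm inside, slips over a rim; an inner ledge 16 mm above the origin rests on the rim. Above the ledge there are 38 mm inside: it seats over a plug that is home (tab 30 mm above the rim), not over a raised one. Fits both canisters
- cover_knob (a point): centre of the upper face of the cover's knob, an upright black cylinder 30 mm in diameter and 30 mm tall that stands on the middle of the cover; this point lies 88 mm above the cover's origin
- mug: bystander: white ceramic mug, 80 mm across, 90 mm tall, beyond the canisters; origin at the centre of its underside
- bowl: bystander: dark wooden bowl, 120 mm across, 55 mm tall, on the left; origin at the centre of its underside
- jar: bystander: glass jar with a steel top, 68 mm across, 100 mm tall, on the right; origin at the centre of its underside
There are look-alikes about, which are no part of the job. Leave any purple look-alike of the cover alone.

How it is judged:
On the way, in this order (a step that is already met when the one before it is completed fails the run):
1. the tall canister's plug is pressed home (value of joint tall_plug above 0.015 m), for 0.2 s.
2. the cover is lifted clear of the short canister's rim (z of cover in the frame of short_rim above 0.005 m), for 0.1 s.
3. the cover is seated fully down on the tall canister (z of cover in the frame of tall_rim below -0.013 m and horizontal distance between cover and tall_rim below 0.006 m and angle between cover's own z axis and vertical below 0.06 rad), for 0.2 s.
4. the short canister's plug is pulled up to its open stop (value of joint short_plug above 0.014 m), for 0.2 s.
At the end, for the whole second after the job is handed in: the tall canister's plug is home (within 3 mm), the cover sits level (within 3.4 degrees), centred (within 6 mm) and fully down (within 3 mm) on the tall canister and is at rest, and the short canister's plug is at its open stop (within 4 mm) (all of step 3 and value of joint tall_plug above 0.015 m and value of joint short_plug above 0.014 m and linear speed of cover below 0.02 m/s); the robot touches nothing.
It fails at once if the mug is shifted more than 30 mm or tipped over (distance of mug from where it was at the start of the episode above 0.03 m or angle between mug's own z axis and vertical above 0.35 rad).
It fails at once if the bowl is shifted more than 30 mm or tipped over (distance of bowl from where it was at the start of the episode above 0.03 m or angle between bowl's own z axis and vertical above 0.35 rad).
It fails at once if the jar is shifted more than 30 mm or tipped over (distance of jar from where it was at the start of the episode above 0.03 m or angle between jar's own z axis and vertical above 0.35 rad).
It also fails if it takes over 61 s, if anything falls off the work surface, if the arm or the gripper's body presses on something with over 40 N, if the wrist force passes 120 N, or if a joint passes its speed limit or range.

## Working session

There is one attempt and no reset: what is moved stays moved. The work goes in short steps, Python scripts to look and compute and a tool call to move; the robot and the scene stay as the last step left them, time stands still between calls to the robot, and variables do not carry over. Pictures are saved under pics/ and viewed, at most 11 in all, crops included, and the job is handed in when it is done.

Besides the shell and the picture viewer there is one more tool, called after ">>>" by a JSON object that holds its "fn" and its "kwargs", one argument or row to a line. arm_command: Moves the arm, as the interface text tells. Its arguments: {"type":"object","properties":{"plan":{"type":"array","items":{"type":"array","items":{"type":"array","items":{"type":"number"}}}}},"required":["plan"]}

```bash
mkdir -p pics; ls; cat > h.py <<'E'
from rig import ctrl
import numpy as np, cv2
def st():
    s=ctrl.get_state(); print({k:np.round(s[k],4).tolist() for k in("time","ee_pos","ee_rot","contact_force","finger_gap","grip_force")}); return s
def shot(n,f):
    c=ctrl.get_calibration(n); im=ctrl.get_image(n)[:,:,::-1].copy(); cv2.imwrite("pics/"+f,im); return im,c
def ray(c,uv):
    A=np.array(c["attitude"]); 
    if A.shape!=(3,3):
        from scipy.spatial.transform import Rotation as R
        A=R.from_quat(np.r_[A[1:],A[0]]).as_matrix()
    d=A@np.linalg.inv(c["mtx"])@np.array([uv[0],uv[1],1.]); return np.array(c["origin"]),d
def plane(c,uv,z):
    o,d=ray(c,uv); return o+d*(z-o[2])/d[2]
E
python3 - <<'E'
from h import *
st()
for n in("top","side"):
    im,c=shot(n,n+"0.png"); print(c)
E
```

```text
pics
{'time': 0.0, 'ee_pos': [0.1555, 0.6307, 0.2477], 'ee_rot': [-0.0001, 0.1206, 0.9927, -0.0006], 'contact_force': [0.1873, 0.4579, 1.0986], 'finger_gap': 0.0851, 'grip_force': 0.0}
{'mtx': array([[537.01190514,   0.        , 308.71955129],
       [  0.        , 537.01190514, 235.23459183],
       [  0.        ,   0.        ,   1.        ]]), 'origin': array([0.45053209, 0.01756356, 1.59880936]), 'attitude': array([ 0.03666422, -0.69987686,  0.71258968, -0.03231209])}
{'mtx': array([[553.51541548,   0.        , 318.31622755],
       [  0.        , 553.51541548, 248.32049514],
       [  0.        ,   0.        ,   1.        ]]), 'origin': array([ 0.02934069, -0.77938639,  0.97220673]), 'attitude': array([-0.3939569 ,  0.86373485, -0.28454633,  0.1333921 ])}
```

View pics/top0.png

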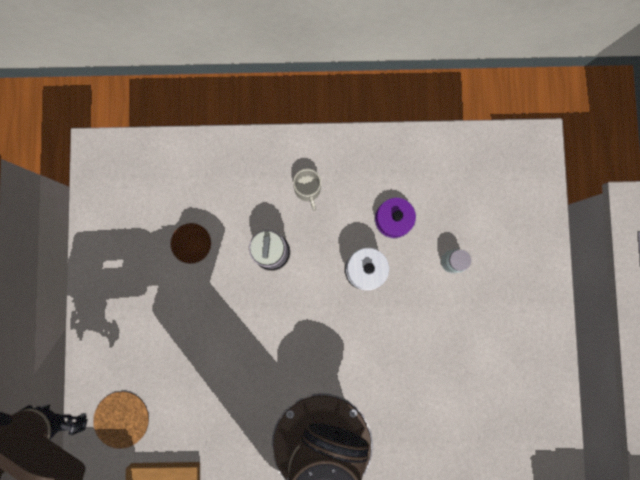

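View pics/side0.png

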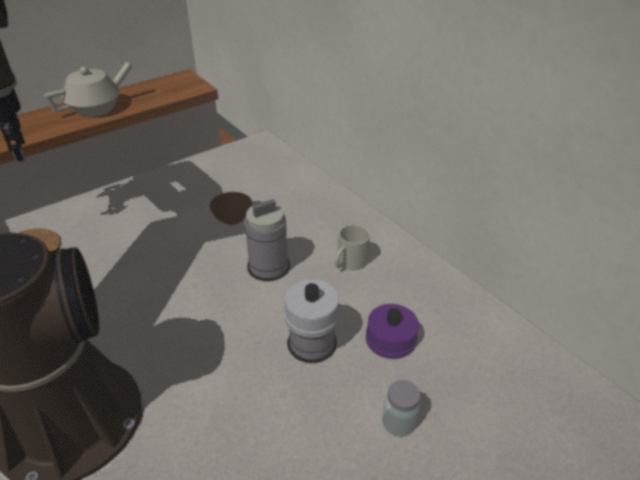

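The top view shows the tall canister's plug at (267,249) with its tab near-vertical in the image, and the cover with its knob at (368,269). The purple look-alike is at (396,217), mug (307,184), bowl (190,243) and jar (459,260). The side view agrees: tall canister at (267,240), cover at (312,305).

```bash
cat > m.py <<'E'
from h import *
from scipy.spatial.transform import Rotation as R
def comp(m,uv,r=60):
    n,l,s,ce=cv2.connectedComponentsWithStats(m.astype(np.uint8),connectivity=4)
    i=min([i for i in range(1,n) if s[i,4]>25],key=lambda i:np.hypot(*(ce[i]-uv))); return (l==i).astype(np.uint8),s[i],ce[i]
def tocmd(dw):  # world shift -> tool axes mm
    q=ctrl.get_state()["ee_rot"]; return np.round(R.from_quat(np.r_[q[1:],q[0]]).inv().apply(dw)*1000,1)
E
python3 - <<'E'
from m import *
im=cv2.imread("pics/top0.png"); c=ctrl.get_calibration("top"); g=im.max(2).astype(int)
a=cv2.resize(im[215:285,230:320],None,fx=6,fy=6,interpolation=0); b=cv2.resize(im[235:305,325:415],None,fx=6,fy=6,interpolation=0)
cv2.imwrite("pics/crop0.png",cv2.resize(np.hstack([a,b]),(800,311)))
print(g[249,235:300:2]); print(g[269,340:400:2])
for n,uv,z in(("plug",(267,249),.173),("knob",(369,268),.177),("cover",(368,269),.147),("mug",(307,184),.09),("jar",(459,260),.1),("bowl",(190,243),.055),("purple",(396,217),.058)): print(n,plane(c,uv,z).round(3))
E
```

```text
[198 198 194 191 193 196 187 162 186 200 200 200 202 187 120 120 115 165
 201 204 199 199 202 197 133 119  68  86 186 191 189 192 190]
[192 190 127 126 196 221 218 221 224 222 220 205  68  40  34  36  34 116
 219 218 219 222 221 219 210 190 189 189 187 188]
plug [0.555 0.137 0.173]
knob [ 0.5   -0.133  0.177]
cover [ 0.498 -0.133  0.147]
mug [0.745 0.028 0.09 ]
jar [ 0.52  -0.392  0.1  ]
bowl [0.586 0.369 0.055]
purple [ 0.65  -0.227  0.058]
```

View pics/crop0.png

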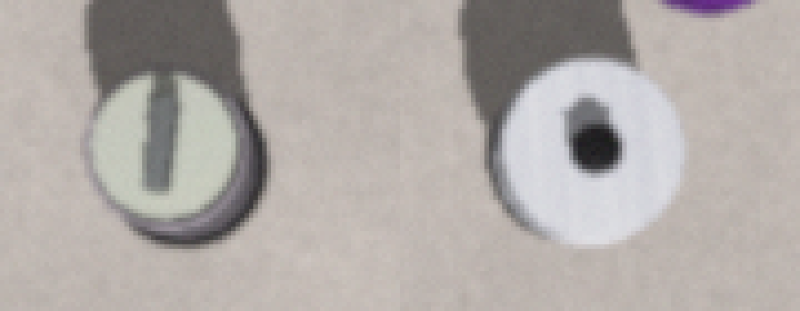

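The enlargement gives the plug disc centre at about (266.9,247.9) px, the cover disc at (368.3,268.9) and the knob at (369.4,268.3). Next I move over the tall canister, closing the fingers on the way.

>>> {"fn": "arm_command", "kwargs": {
  "plan": [
    [[-42,-32,-9,0,0],[-42,-32,-9,0,0],[-42,-32,-9,0,0],[-42,-32,-9,0,0],[-42,-32,-9,0,0]]
  ]
}}

```text
time: 0.72
ee_pos: [0.3219, 0.4239, 0.2934]
ee_rot: [-0.0, 0.12, 0.993, -0.0]
contact_force: [1.2, -0.4, -0.3]
finger_gap: -0.0
grip_force: 0.0
```

>>> {"fn": "arm_command", "kwargs": {
  "plan": [
    [[-42,-32,-9,0,0],[-42,-32,-9,0,0],[-42,-32,-9,0,0],[-42,-32,-9,0,0],[-42,-32,-9,0,0]]
  ]
}}

```text
time: 1.35
ee_pos: [0.4875, 0.2183, 0.3385]
ee_rot: [-0.0, 0.121, 0.993, -0.0]
contact_force: [0.6, 1.3, -0.3]
finger_gap: -0.0004
grip_force: 0.0
```

>>> {"fn": "arm_command", "kwargs": {
  "plan": [
    [[-42,-32,-5,0,0],[-42,-32,-5,0,0],[0,0,0,0,0],[0,0,0,0,0]]
  ]
}}

```text
time: 1.85
ee_pos: [0.5526, 0.1375, 0.3479]
ee_rot: [-0.001, 0.121, 0.993, -0.0]
contact_force: [0.6, 0.3, -0.4]
finger_gap: -0.0003
grip_force: 0.0
```

```bash
python3 - <<'E'
from m import *
s=st(); im,c=shot("wrist","w1.png"); print(c["origin"])
ct=ctrl.get_calibration("top")
p=plane(ct,(266.9,247.9),.173);k=plane(ct,(369.4,268.3),.177);cv=plane(ct,(368.3,268.9),.147); print(p,k,cv,"move",tocmd(p-s["ee_pos"]))
E
```

```text
{'time': 1.85, 'ee_pos': [0.5526, 0.1375, 0.3479], 'ee_rot': [-0.0005, 0.121, 0.9927, -0.0], 'contact_force': [0.6333, 0.2579, -0.3542], 'finger_gap': -0.0003, 'grip_force': 0.0}
[0.47084215 0.15783003 0.47345936]
[0.55834751 0.13706795 0.173     ] [ 0.49908431 -0.13367081  0.177     ] [ 0.49854576 -0.13385068  0.147     ] move [ -5.8   1.  174.9]
```

View pics/w1.png

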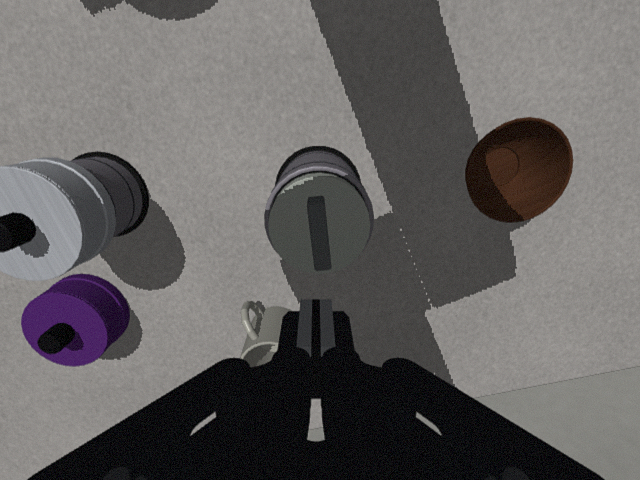

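The wrist view shows the plug disc spanning (265–373, 173–272) and the tab's upper face running from (316,196) to (322,270). Now to measure the tab and disc.

```bash
python3 - <<'E'
from m import *
im=cv2.imread("pics/w1.png"); c=ctrl.get_calibration("wrist"); s=st()
g=cv2.GaussianBlur(im,(3,3),0).max(2).astype(int); print(g[233,260:380:4])
roi=np.zeros(g.shape,bool); roi[185:285,290:345]=1
m,sx,ce=comp((g<62)&roi,(319,233)); print(sx,ce)
cn=max(cv2.findContours(m,0,1)[0],key=cv2.contourArea); q=np.array([plane(c,p,.203)[:2]*1000 for p in cn[:,0]],np.float32)
r=cv2.minAreaRect(q); print(r, cv2.boxPoints(r).round(1).tolist())
t=np.r_[np.array(r[0])/1000,s["ee_pos"][2]]; print("tomove",tocmd(t-s["ee_pos"]))
E
```

```text
{'time': 1.9, 'ee_pos': [0.5524, 0.138, 0.348], 'ee_rot': [-0.0004, 0.1205, 0.9927, 0.0], 'contact_force': [0.5578, -0.0946, 0.2972], 'finger_gap': -0.0004, 'grip_force': 0.0}
[141 142  61  75  76  73  74  75  74  74  76  74  75  43  44  44  44  66
  74  74  76  76  75  74  75  76  74  70  70  70]
[ 307  195   25   76 1360] [318.61323529 232.66691176]
((555.53466796875, 140.07763671875), (14.28426456451416, 61.18620300292969), 82.38475036621094) [[524.2999877929688, 137.10000610351562], [584.9000244140625, 128.89999389648438], [586.7999877929688, 143.10000610351562], [526.2000122070312, 151.1999969482422]]
tomove [-2.6  2.7 -0. ]
```

>>> {"fn": "arm_command", "kwargs": {
  "plan": [
    [[-5,2,30,0,0],[0,0,40,0,0],[0,0,35,0,0],[0,0,13,0,0],[0,0,5,0,0]]
  ]
}}

```text
time: 2.52
ee_pos: [0.5581, 0.139, 0.2253]
ee_rot: [-0.0, 0.12, 0.993, -0.0]
contact_force: [-0.4, -0.6, 0.4]
finger_gap: 0.0002
grip_force: 0.0
```

>>> {"fn": "arm_command", "kwargs": {
  "plan": [
    [[0,0,5,0,0],[0,0,5,0,0],[0,0,5,0,0],[0,0,4,0,0],[0,0,0,0,0]]
  ]
}}

```text
time: 3.15
ee_pos: [0.5583, 0.1383, 0.2063]
ee_rot: [0.0, 0.121, 0.993, -0.0]
contact_force: [-1.2, -0.7, 0.3]
finger_gap: 0.0002
grip_force: 0.0
```

>>> {"fn": "arm_command", "kwargs": {
  "plan": [
    [[0,0,3,0,0],[0,0,2,0,0],[0,0,0,0,0],[0,0,0,0,0]]
  ]
}}

```text
time: 3.65
ee_pos: [0.5584, 0.1383, 0.2019]
ee_rot: [0.0, 0.121, 0.993, 0.0]
contact_force: [-3.4, -0.7, 11.4]
finger_gap: -0.0
grip_force: 5.6
```

>>> {"fn": "arm_command", "kwargs": {
  "plan": [
    [[0,0,1,0,0],[0,0,-30,0,0],[0,0,-50,0,40],[0,-30,-40,0,60],[-1,-50,0,0,60]]
  ]
}}

```text
time: 4.28
ee_pos: [0.5417, 0.0605, 0.3234]
ee_rot: [0.003, 0.12, 0.993, 0.001]
contact_force: [-0.4, -1.1, -0.9]
finger_gap: 0.0543
grip_force: 0.0
```

>>> {"fn": "arm_command", "kwargs": {
  "plan": [
    [[-2,-50,0,0,60],[-2,-50,0,0,60],[-2,-50,0,0,60],[-1,-48,0,0,60],[0,0,0,0,60]]
  ]
}}

```text
time: 4.9
ee_pos: [0.4989, -0.1362, 0.3203]
ee_rot: [0.0, 0.122, 0.992, -0.0]
contact_force: [0.7, 0.1, 0.5]
finger_gap: 0.0599
grip_force: 0.0
```

```bash
python3 - <<'E'
from m import *
st(); im,c=shot("wrist","w2.png"); t,ct=shot("top","top1.png")
z=np.hstack([cv2.resize(im,(400,300)),cv2.resize(t[225:285,230:310],(400,300),interpolation=0)])
cv2.imwrite("pics/c2.png",z)
E
```

```text
{'time': 4.9, 'ee_pos': [0.4989, -0.1362, 0.3203], 'ee_rot': [0.0, 0.1223, 0.9925, -0.0003], 'contact_force': [0.741, 0.1181, 0.4543], 'finger_gap': 0.0599, 'grip_force': 0.0}
```

View pics/c2.png

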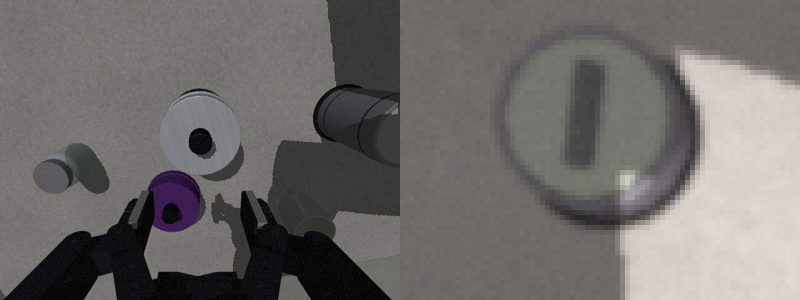

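The left crop shows the knob top near (320,218) in the full wrist picture. The right crop shows the tall plug flush inside its rim, disc centre about (268,248.6) in the top view.

```bash
python3 - <<'E'
from m import *
s=st(); c=ctrl.get_calibration("wrist"); ct=ctrl.get_calibration("top")
im=cv2.imread("pics/w2.png"); g=im.max(2).astype(int)
print(g[222,296:348:2], g[196:256:3,320])
roi=np.zeros(g.shape,bool); roi[195:255,295:350]=1
for th in(22,28,35):
    try: m,sx,ce=comp((g<th)&roi,(320,218)); print(th,sx,ce)
    except ValueError: pass
# cover outer disc in wrist
m,sx,ce=comp((g>100),(322,215)); print("cover",sx,ce)
t=cv2.imread("pics/top1.png").astype(int); hsv=t[:,:,1]-t[:,:,2]; 
r=np.zeros(hsv.shape,bool); r[225:275,240:300]=1
f=cv2.GaussianBlur(hsv.astype(np.float32),(3,3),0); print(f[248,245:295:2].round(0))
m,sx,ce=comp((f>4)&r,(268,248)); cn=max(cv2.findContours(m,0,1)[0],key=cv2.contourArea); e=cv2.minEnclosingCircle(cn); print(sx,e,plane(ct,e[0],.155))
E
```

```text
{'time': 5.0, 'ee_pos': [0.4994, -0.1337, 0.3203], 'ee_rot': [-0.0, 0.1213, 0.9926, 0.0001], 'contact_force': [0.6655, 0.3077, 0.5906], 'finger_gap': 0.06, 'grip_force': 0.0}
[136 132 128  49  21  25  23  16  15  17  22  19   6  11  13   8  15  21
  21  12   0  32 138 135 129 128] [135 131 130  33  23  19  30  29  16  27  16  10  17  23  19   8  23  30
  92 138]
22 [ 302  205   37   43 1029] [320.3877551  226.36151603]
28 [ 302  205   37   43 1194] [320.36515913 226.37018425]
35 [ 302  205   38   43 1247] [320.25260626 226.30152366]
cover [     0      0    538    475 172269] [239.21292281 179.07115616]
[-4. -4. -4. -0.  1.  2.  1.  1.  2.  2.  1.  1.  1.  2.  2.  2.  1.  2.
  3.  1. -3. -3. -5. -9. -9.]Traceback (most recent call last):
  File "<stdin>", line 14, in <module>
  File "m.py", line 5, in comp
    i=min([i for i in range(1,n) if s[i,4]>25],key=lambda i:np.hypot(*(ce[i]-uv))); return (l==i).astype(np.uint8),s[i],ce[i]
ValueError: min() iterable argument is empty
```

```bash
python3 - <<'E'
from m import *
c=ctrl.get_calibration("wrist"); ct=ctrl.get_calibration("top"); s=st()
for v in(229,230): print(plane(c,(320.5,v),.177))
im=cv2.imread("pics/top1.png").astype(int)
d=cv2.GaussianBlur((im[:,:,1]-im[:,:,2]).astype(np.float32),(3,3),0)
r=np.zeros(d.shape,bool); r[225:275,240:300]=1
for th in(-1,0): 
    m,sx,ce=comp((d>th)&r,(268,248)); cn=max(cv2.findContours(m,0,1)[0],key=cv2.contourArea); cn=cv2.convexHull(cn); e=cv2.minEnclosingCircle(cn); f=cv2.fitEllipse(cn); print(sx,e,f,plane(ct,e[0],.155),plane(ct,f[0],.155))
# cover outer, top0
im=cv2.imread("pics/top0.png"); g=im.max(2); b=(g>206)|(g<80); r[:]=0; r[240:300,340:400]=1
m,sx,ce=comp((g>206)&r,(368,269)); cn=cv2.convexHull(max(cv2.findContours(m,0,1)[0],key=cv2.contourArea)); f=cv2.fitEllipse(cn); print(sx,f,plane(ct,f[0],.147))
k,sx,ce=comp((g<75)&r,(369,268)); print(sx,ce,plane(ct,ce,.177))
E
```

```text
{'time': 5.0, 'ee_pos': [0.4994, -0.1337, 0.3203], 'ee_rot': [-0.0, 0.1213, 0.9926, 0.0001], 'contact_force': [0.6655, 0.3077, 0.5906], 'finger_gap': 0.06, 'grip_force': 0.0}
[ 0.49846461 -0.12920182  0.177     ]
[ 0.49924671 -0.12939321  0.177     ]
[251 232  34  33 838] ((267.38983154296875, 248.05084228515625), 16.681617736816406) ((267.24200439453125, 248.0187530517578), (32.41584014892578, 33.158599853515625), 75.69952392578125) [0.55927683 0.13725928 0.155     ] [0.55937082 0.1376572  0.155     ]
[252 233  32  31 776] ((267.40753173828125, 248.11300659179688), 16.233856201171875) ((267.1596984863281, 248.0572052001953), (31.45443344116211, 31.811565399169922), 60.180763244628906) [0.55910792 0.13721323 0.155     ] [0.55927091 0.13788029 0.155     ]
[ 349  249   40   41 1059] ((368.3268127441406, 268.7943420410156), (39.45161819458008, 40.5888786315918), 168.37115478515625) [ 0.49882903 -0.13393105  0.147     ]
[364 263  10  10  80] [368.5    267.5875] [ 0.50100679 -0.13134847  0.177     ]
```

>>> {"fn": "arm_command", "kwargs": {
  "plan": [
    [[0,0,40,0,60],[0,0,50,0,60],[0,0,40,0,60],[0,0,15,0,60],[0,0,10,0,60]]
  ]
}}

```text
time: 5.62
ee_pos: [0.5001, -0.133, 0.1653]
ee_rot: [0.0, 0.12, 0.993, 0.0]
contact_force: [0.4, 0.1, 1.2]
finger_gap: 0.0602
grip_force: 0.0
```

>>> {"fn": "arm_command", "kwargs": {
  "plan": [
    [[0,0,0,0,60],[0,0,0,0,20],[0,0,0,0,20],[0,0,0,0,20],[0,0,0,0,20]]
  ]
}}

```text
time: 6.25
ee_pos: [0.5001, -0.1337, 0.1665]
ee_rot: [0.001, 0.121, 0.993, -0.0]
contact_force: [-1.2, 0.5, 10.2]
finger_gap: 0.0284
grip_force: 58.4
```

>>> {"fn": "arm_command", "kwargs": {
  "plan": [
    [[0,0,-5,0,20],[0,0,-10,0,20],[0,0,-30,0,20],[0,0,-45,0,20],[0,0,-45,0,20]]
  ]
}}

```text
time: 6.88
ee_pos: [0.4992, -0.1334, 0.3023]
ee_rot: [0.0, 0.121, 0.993, -0.0]
contact_force: [0.9, -0.5, -3.1]
finger_gap: 0.0282
grip_force: 59.4
```

```bash
python3 - <<'E'
from m import *
s=st(); im,c=shot("wrist","w3.png"); t,ct=shot("side","side3.png")
g=t[180:380,200:400]
cv2.imwrite("pics/c3.png",np.hstack([cv2.resize(im,(400,300)),cv2.resize(g,(400,400))[:300]]))
d=np.array([.5593,.1375,0])-[.4995,-.1337,0]; d[2]=0; print(tocmd(d))
E
```

```text
{'time': 6.875, 'ee_pos': [0.4992, -0.1334, 0.3023], 'ee_rot': [0.0, 0.1207, 0.9927, -0.0], 'contact_force': [0.9325, -0.5139, -3.0681], 'finger_gap': 0.0282, 'grip_force': 59.41}
[ 6.900e+00  2.776e+02 -2.000e-01]
```

View pics/c3.png

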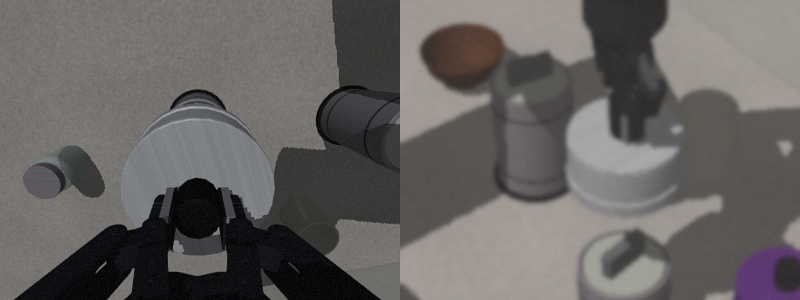

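The cover is held level and the short canister's tab is exposed, running diagonally in the side view. I carry the cover over to the tall canister.

>>> {"fn": "arm_command", "kwargs": {
  "plan": [
    [[1,30,0,0,20],[1,45,0,0,20],[1,45,0,0,20],[1,45,0,0,20],[1,45,0,0,20]]
  ]
}}

```text
time: 7.6
ee_pos: [0.5448, 0.073, 0.3002]
ee_rot: [-0.0, 0.121, 0.993, -0.0]
contact_force: [1.5, -0.6, -3.0]
finger_gap: 0.0284
grip_force: 59.6
```

>>> {"fn": "arm_command", "kwargs": {
  "plan": [
    [[1,40,0,0,20],[1,28,0,0,20],[0,0,0,0,20],[0,0,0,0,20]]
  ]
}}

```text
time: 8.1
ee_pos: [0.5589, 0.1377, 0.3001]
ee_rot: [-0.0, 0.12, 0.993, -0.0]
contact_force: [-0.7, -1.1, -2.8]
finger_gap: 0.0284
grip_force: 59.7
```

```bash
python3 - <<'E'
from m import *
s=st(); im,c=shot("top","top4.png"); w,cw=shot("wrist","w4.png"); sd,cs=shot("side","side4.png")
a=cv2.resize(im[205:295,217:337],(400,300),interpolation=0)
cv2.imwrite("pics/c4.png",np.hstack([a,cv2.resize(w,(400,300))]))
E
```

```text
{'time': 8.1, 'ee_pos': [0.5589, 0.1377, 0.3001], 'ee_rot': [-0.0003, 0.1204, 0.9927, -0.0002], 'contact_force': [-0.6643, -1.0756, -2.8141], 'finger_gap': 0.0284, 'grip_force': 59.6867}
```

View pics/c4.png

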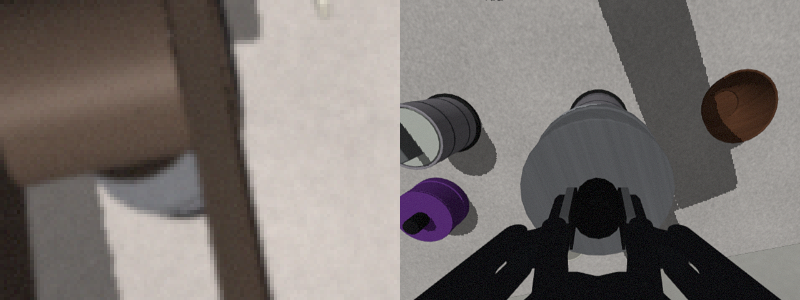

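The top view is blocked by the arm. The wrist view shows the cover held level above the tall canister, whose foot is visible symmetrically behind it. I descend carefully.

>>> {"fn": "arm_command", "kwargs": {
  "plan": [
    [[-1,0,20,0,20],[0,0,25,0,20],[0,0,15,0,20],[0,0,4,0,20],[0,0,3,0,20]]
  ]
}}

```text
time: 8.88
ee_pos: [0.5606, 0.1378, 0.2337]
ee_rot: [0.0, 0.121, 0.993, 0.0]
contact_force: [0.7, -0.2, -2.7]
finger_gap: 0.0283
grip_force: 59.7
```

>>> {"fn": "arm_command", "kwargs": {
  "plan": [
    [[0,0,3,0,20],[0,0,3,0,20],[0,0,3,0,20],[0,0,0,0,20]]
  ]
}}

```text
time: 9.38
ee_pos: [0.5602, 0.1379, 0.2241]
ee_rot: [-0.0, 0.121, 0.993, -0.0]
contact_force: [0.3, -0.0, -1.5]
finger_gap: 0.0285
grip_force: 59.7
```

>>> {"fn": "arm_command", "kwargs": {
  "plan": [
    [[0,0,3,0,20],[0,0,3,0,20],[0,0,2,0,20],[0,0,0,0,20]]
  ]
}}

```text
time: 9.88
ee_pos: [0.5602, 0.1379, 0.2166]
ee_rot: [-0.0, 0.121, 0.993, -0.0]
contact_force: [-3.1, -0.0, 4.8]
finger_gap: 0.028
grip_force: 60.7
```

>>> {"fn": "arm_command", "kwargs": {
  "plan": [
    [[0,0,1,0,20],[0,0,0,0,60],[0,0,0,0,60],[0,0,-30,0,60],[0,0,-50,0,60]]
  ]
}}

```text
time: 10.5
ee_pos: [0.5594, 0.1377, 0.2947]
ee_rot: [-0.002, 0.121, 0.993, -0.001]
contact_force: [1.6, 0.0, -0.2]
finger_gap: 0.06
grip_force: 0.0
```

>>> {"fn": "arm_command", "kwargs": {
  "plan": [
    [[0,-40,-15,0,60],[0,-50,0,0,60],[0,-50,0,0,60],[-1,-50,0,0,60],[0,0,0,0,60]]
  ]
}}

```text
time: 11.12
ee_pos: [0.5151, -0.0496, 0.3103]
ee_rot: [0.0, 0.122, 0.992, -0.0]
contact_force: [0.3, -0.5, 0.5]
finger_gap: 0.0599
grip_force: 0.0
```

```bash
python3 - <<'E'
from m import *
s=st(); w,cw=shot("wrist","w5.png"); sd,cs=shot("side","side5.png")
cv2.imwrite("pics/c5.png",np.hstack([cv2.resize(w,(400,300)),cv2.resize(sd[180:330,200:400],(400,300))]))
E
```

```text
{'time': 11.125, 'ee_pos': [0.5151, -0.0496, 0.3103], 'ee_rot': [0.0, 0.1223, 0.9925, -0.0003], 'contact_force': [0.305, -0.5196, 0.5027], 'finger_gap': 0.0599, 'grip_force': 0.0}
```

View pics/c5.png

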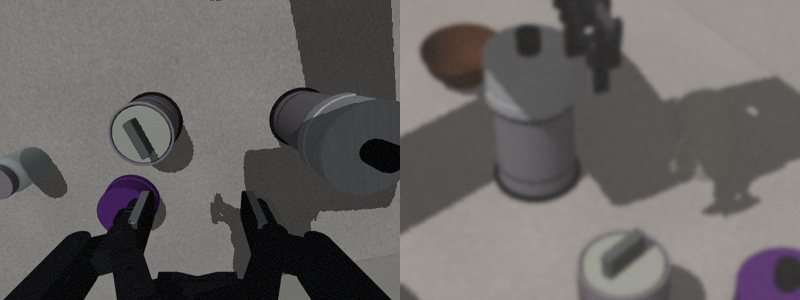

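The cover sits level and fully down on the tall canister. In the wrist picture the short plug's tab runs from about (200,195) to (245,255), so I enlarge that area.

```bash
python3 - <<'E'
from m import *
w=cv2.imread("pics/w5.png"); cv2.imwrite("pics/c6.png",cv2.convertScaleAbs(cv2.resize(w[150:270,170:290],(600,600),interpolation=cv2.INTER_CUBIC),alpha=1.4))
E
```

```text
(no output)
```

View pics/c6.png

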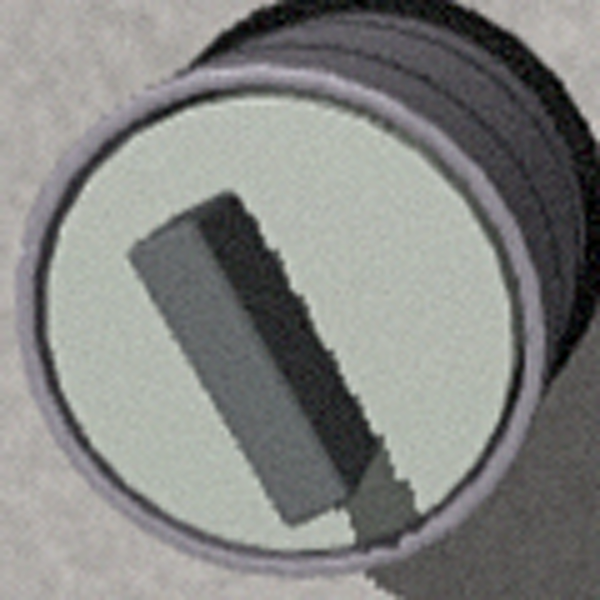

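The enlarged crop shows the tab's top face with corners at about (133,262), (193,235), (345,500) and (290,525).

```bash
python3 - <<'E'
from m import *
c=ctrl.get_calibration("wrist"); s=st()
P=np.array([plane(c,(x/5+170,y/5+150),.135) for x,y in((133,262),(193,235),(345,500),(290,525))])
print(P.round(4)); a=(P[0]+P[1])/2;b=(P[2]+P[3])/2; d=b-a; print(np.linalg.norm(d),np.linalg.norm(P[1]-P[0]),P.mean(0))
dt=tocmd(d); print("dir in tool",dt,"roll",np.degrees(np.arctan2(dt[1],dt[0])), s["joint_positions"])
# rim ellipse outer: centre
for t in (P.mean(0),np.array([.4992,-.1335,.135])): print(tocmd(t-s["ee_pos"]))
E
```

```text
{'time': 11.225, 'ee_pos': [0.5158, -0.0471, 0.3103], 'ee_rot': [0.0001, 0.1214, 0.9926, 0.0001], 'contact_force': [0.2162, 0.0068, -0.0784], 'finger_gap': 0.0599, 'grip_force': 0.0}
[[ 0.4766 -0.1399  0.135 ]
 [ 0.4747 -0.1286  0.135 ]
 [ 0.5259 -0.1185  0.135 ]
 [ 0.528  -0.1294  0.135 ]]
0.05234255383049798 0.011479567546492592 [ 0.50130655 -0.12910843  0.135     ]
dir in tool [-47.3  22.3   0. ] roll 154.75805494091384 [-1.49842317e-01  2.31507096e-01  1.81741212e+00  2.63326624e-04
  1.09257619e+00 -1.47744940e+00]
[ -5.7 -83.1 175.3]
[ -4.7 -87.9 175.3]
```

>>> {"fn": "arm_command", "kwargs": {
  "plan": [
    [[-2,-40,0,0,50],[-3,-47,0,0,50],[0,0,30,-8,50],[0,0,30,-8,50],[0,0,30,-9,50]]
  ]
}}

```text
time: 11.85
ee_pos: [0.5003, -0.1315, 0.2194]
ee_rot: [0.0, -0.1, 0.995, 0.0]
contact_force: [0.4, 0.3, 0.4]
finger_gap: 0.0499
grip_force: 0.0
```

>>> {"fn": "arm_command", "kwargs": {
  "plan": [
    [[0,0,40,0,50],[0,0,30,0,50],[0,0,15,0,50],[0,0,7,0,50],[0,0,0,0,50]]
  ]
}}

```text
time: 12.48
ee_pos: [0.5002, -0.1323, 0.1286]
ee_rot: [0.0, -0.097, 0.995, -0.0]
contact_force: [-0.4, -0.2, 0.8]
finger_gap: 0.0495
grip_force: 0.0
```

```bash
python3 - <<'E'
from m import *
st(); w,cw=shot("wrist","w7.png"); sd,_=shot("side","s7.png")
cv2.imwrite("pics/c7.png",np.hstack([cv2.resize(w,(400,300)),cv2.resize(sd[250:370,240:400],(400,300))]))
E
```

```text
{'time': 12.475, 'ee_pos': [0.5002, -0.1323, 0.1286], 'ee_rot': [0.0002, -0.0973, 0.9953, -0.0001], 'contact_force': [-0.4381, -0.1569, 0.8071], 'finger_gap': 0.0495, 'grip_force': 0.0}
```

View pics/c7.png

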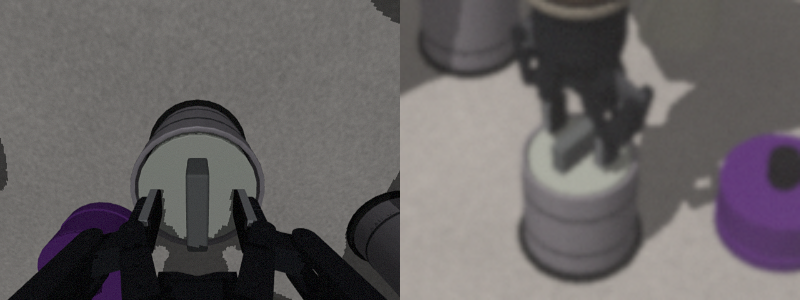

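The tab lies centred between the pads and parallel to them, so I grip it and pull.

>>> {"fn": "arm_command", "kwargs": {
  "plan": [
    [[0,0,0,0,5],[0,0,0,0,5],[0,0,0,0,5],[0,0,0,0,5]]
  ]
}}

```text
time: 13.08
ee_pos: [0.5, -0.1325, 0.1289]
ee_rot: [0.0, -0.097, 0.995, -0.0]
contact_force: [-0.9, 3.2, 10.0]
finger_gap: 0.013
grip_force: 59.9
```

>>> {"fn": "arm_command", "kwargs": {
  "plan": [
    [[0,0,-4,0,5],[0,0,-4,0,5],[0,0,-4,0,5],[0,0,-4,0,5],[0,0,-2,0,5]]
  ]
}}

```text
time: 13.7
ee_pos: [0.5, -0.1325, 0.1471]
ee_rot: [0.0, -0.097, 0.995, -0.0]
contact_force: [-0.2, 6.0, 4.4]
finger_gap: 0.0128
grip_force: 61.9
```

>>> {"fn": "arm_command", "kwargs": {
  "plan": [
    [[0,0,0,0,5],[0,0,-1,0,5],[0,0,0,0,5]]
  ]
}}

```text
time: 14.08
ee_pos: [0.4999, -0.1325, 0.1472]
ee_rot: [0.0, -0.097, 0.995, 0.0]
contact_force: [6.2, 3.7, -11.1]
finger_gap: 0.0126
grip_force: 60.3
```

>>> {"fn": "arm_command", "kwargs": {
  "plan": [
    [[0,0,0,0,50],[0,0,0,0,50],[0,0,-30,0,50],[0,0,-50,0,50],[0,0,-50,0,50]]
  ]
}}

```text
time: 14.7
ee_pos: [0.4993, -0.1326, 0.2788]
ee_rot: [-0.0, -0.097, 0.995, 0.0]
contact_force: [0.3, -0.0, -0.9]
finger_gap: 0.0501
grip_force: 0.0
```

>>> {"fn": "arm_command", "kwargs": {
  "plan": [
    [[45,0,0,0,50],[30,-20,-20,0,50],[0,-50,-20,0,50],[0,-50,0,0,50],[0,-50,0,0,50]]
  ]
}}

```text
time: 15.32
ee_pos: [0.459, -0.3156, 0.318]
ee_rot: [0.0, -0.097, 0.995, -0.0]
contact_force: [0.9, 0.5, 0.5]
finger_gap: 0.0495
grip_force: 0.0
```

>>> {"fn": "arm_command", "kwargs": {
  "plan": [
    [[0,-50,0,0,50],[0,-50,0,0,50],[0,-50,0,0,50],[0,0,0,0,50]]
  ]
}}

```text
time: 15.82
ee_pos: [0.4877, -0.4641, 0.3165]
ee_rot: [-0.0, -0.096, 0.995, -0.0]
contact_force: [0.3, 1.0, -0.4]
finger_gap: 0.05
grip_force: 0.0
```

```bash
python3 - <<'E'
from m import *
st(); t,ct=shot("top","t8.png"); sd,_=shot("side","s8.png")
cv2.imwrite("pics/c8.png",np.hstack([cv2.resize(t[200:320,230:390],(400,300),interpolation=cv2.INTER_CUBIC),cv2.resize(sd[190:370,200:440],(400,300))]))
E
```

```text
{'time': 15.825, 'ee_pos': [0.4877, -0.4641, 0.3165], 'ee_rot': [-0.0003, -0.0959, 0.9954, -0.0002], 'contact_force': [0.324, 0.975, -0.3783], 'finger_gap': 0.05, 'grip_force': 0.0}
```

View pics/c8.png

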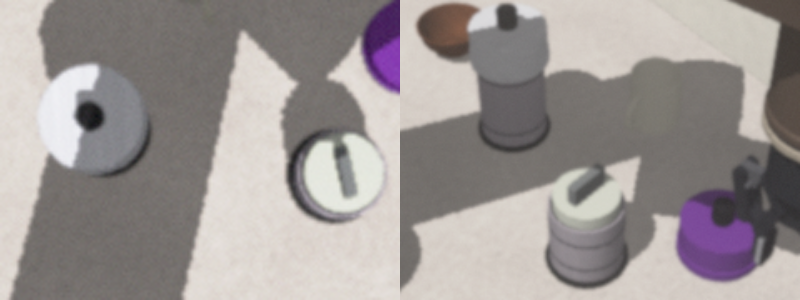

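The cover sits level on the tall canister, its disc at about (267,248) in the top view, and the short plug stands raised. Nothing is being touched, so I hand the job in.

```bash
python3 -c "
from m import *
print(plane(ctrl.get_calibration('top'),(267.4,247.6),.197)); print(ctrl.job_done())"
```

```text
[0.55729634 0.1337387  0.197     ]
the job is handed in; nothing more can be done
None
```

I handed the job in at about 16 s of the 61 s allowed, with the tall plug pressed home, the cover seated level on the tall canister and the short plug at its open stop; the final pictures and force readings agree, a rough last top-view fix puts the cover about 4 mm off centre (limit 6 mm), and no verdict came back.

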